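# Start a colour photo copy on the study's all-in-one printer

### The job

A photograph lies on the glass of the all-in-one printer. Using only the fingertips, push the raised scanner lid gently down from above until it is fully shut, then press and release three keys on the control panel, one at a time: the white power key, then the blue paper key, then the green colour-copy key. Do not pinch or lift anything, do not press the red or the black key, and leave the mug, stapler and pen pot where they are.

Things in the scene. Friction and masses are not known exactly. Their poses are not given: they have to be found in the camera images.
- printer: white all-in-one printer, fixed, 310 (its x) by 430 mm (its y). Origin: centre of its underside, on the desk. Front (-x) faces the robot within 0.2 rad, +y is its left, z up. A flat grey control panel, face 146 mm above the desk, runs along its left side (local y 130 to 215 mm) with a row of five keys 35 mm apart; front to back: green, black, red, blue, white.
- lid (a joint): opening angle of the scanner lid in rad: 0 = shut flat, grows as the free front edge rises; starts between 0.35 and 0.6. A stiff friction hinge: it stays where it is left, and about 1 to 3 N downward near its front edge moves it. Keep its speed under 2.5 rad/s; up to 0.03 counts as shut
- lid_hinge (a point): the middle of the lid's hinge line, at the lid's rear underside: local (150, -41, 132) mm of the printer. The hinge line runs along the printer's y. The white lid is 300 mm long from hinge to free edge, 336 mm wide (local y -209 to 127 mm), 18 mm thick; shut, its upper face is level at 150 mm above the desk. Its axes turn with the lid
- lid_edge (a point): the middle of the lid's free front edge, at its upper face; moves with the lid
- top_power (a point): the top centre of the power key: white, round, 18 mm across, with a small black power sign. It stands 6 mm above the panel face, 152 mm above the desk, at local x = 40 mm, y = 172.5 mm of the printer. It is pressed straight down
- top_paper (a point): the top centre of the paper-choice key: blue, 15 by 26 mm (longer along the printer's y), with a small white sheet sign. It stands 6 mm above the panel face, 152 mm above the desk, at local x = 5 mm, y = 172.5 mm of the printer. It is pressed straight down
- top_stop (a point): the top centre of the stop key (leave alone): red, round, 18 mm across. It stands 6 mm above the panel face, 152 mm above the desk, at local x = -30 mm, y = 172.5 mm of the printer. It is pressed straight down
- top_black (a point): the top centre of the mono-copy key (leave alone): black, round, 20 mm across. It stands 6 mm above the panel face, 152 mm above the desk, at local x = -65 mm, y = 172.5 mm of the printer. It is pressed straight down
- top_colour (a point): the top centre of the colour-copy key: green, round, 20 mm across. It stands 6 mm above the panel face, 152 mm above the desk, at local x = -100 mm, y = 172.5 mm of the printer. It is pressed straight down
- key_power (a joint): travel of the white power key in m: 0 = up (as at the start), 0.004 = pressed right down. A spring returns it; it starts to move at about 1.2 N and is fully down at 4 N. It counts as pressed from 0.0025
- key_paper (a joint): travel of the blue paper key in m: 0 = up (as at the start), 0.004 = pressed right down. A spring returns it; it starts to move at about 1.2 N and is fully down at 4 N. It counts as pressed from 0.0025
- key_stop (a joint): travel of the red stop key in m: 0 = up (as at the start), 0.004 = pressed right down. A spring returns it; it starts to move at about 1.2 N and is fully down at 4 N. It counts as pressed from 0.0025
- key_black (a joint): travel of the black mono-copy key in m: 0 = up (as at the start), 0.004 = pressed right down. A spring returns it; it starts to move at about 1.2 N and is fully down at 4 N. It counts as pressed from 0.0025
- key_colour (a joint): travel of the green colour-copy key in m: 0 = up (as at the start), 0.004 = pressed right down. A spring returns it; it starts to move at about 1.2 N and is fully down at 4 N. It counts as pressed from 0.0025
- mug: loose blue ceramic mug, 80 mm across, 90 mm high, with a handle; beside the printer. Origin: centre of its underside
- stapler: loose red and black stapler, 130 mm long, 34 mm wide, about 60 mm high; beside the printer. Origin: centre of its underside
- pen_pot: loose dark steel pen pot, 72 mm across, with three pens that reach 140 mm above the desk; beside the printer. Origin: centre of its underside
Not all that is in view belongs to the job. Several things have the shape of the stapler; the one meant has the colours described above.

How it is judged:
By the outcome, as a careful person would: the job done as asked, in the order asked, and still so for the second after the job is handed in, with the robot touching nothing.
It also fails if it takes over 51 s, if anything falls off the work surface, if the arm or the gripper's body presses on something with over 40 N, if the wrist force passes 120 N, or if a joint passes its speed limit or range.

### The arm

A 6-joint arm with a two-finger parallel gripper is mounted at the origin on the work surface. World frame = base frame: x ahead of the robot, y to its left, z up, the work surface at z = 0. Lengths are in m, angles in rad, forces in N, time in s.
With the tool pointing down it reaches from about 0.3 to 0.875 m from the base axis. Payload 4.2 kg.
Tool frame: the origin (TCP) lies at the very end of the fingers, on their centre line; the grasp point (between the pads) lies 19 mm behind it; z points along the fingers, y is the line along which they close (so a half turn about z gives the same grasp; the last joint's range is limited). The gripper opens to 85 mm and grips with 20 to 120 N. Pads are 22 mm wide; open, the fingers measure 114 mm over their backs; the gripper's body (76 mm by 85 mm) begins 54 mm behind the grasp point. The pads swing forward as they close: fully open they stand 13 mm farther back than shut.
Start: joints at [1.154, 0.32, 1.565, -0, 1.257, -0.02], TCP at [0.222, 0.53, 0.231] pointing down, gripper open.
Joint ranges: [-3.11, 3.11], [-0.84, 2.01], [0.21, 2.61], [-1.34, 4.49], [0.05, 2.63], [-2.56, 2.56]. Speed limits (rad/s): [2.57, 2.57, 3.14, 3.14, 3.14, 3.14].

### API

Orientations are given as a rotation vector (axis times angle).
In Python, from station import r gives the robot as it stands. The module is installed in compiled form; this text tells all that it offers.
- The arm moves only by the shell command python3 -m pendant 'ROWS' [FORCE]. ROWS is a JSON object of lists of equal length, an entry for each row: "travel": the shift along the tool's x, y, z normalised to -1 to 1, where 1 is 1000 mm, a list of three; "dr": the turn, a rotation vector about the tool's x, y, z normalised to -1 to 1, where 1 is 90 degrees, a list of three; "grip": the opening, from -1 (shut) to 1 (fully open). In form: {"travel": [[dx, dy, dz], ...], "dr": [[wx, wy, wz], ...], "grip": [grip, ...]}. A call has 1 to 8 rows; each row is the pose to reach, as a shift and turn from the pose commanded when the call began, along the tool's axes at that moment; what a row does not reach only later rows make up. A row lasts 1/12 s, in which the tool goes at most 41.7 mm and 7.16 degrees, less where a joint would pass 70% of its speed; a pose out of reach is approached as far as the arm can. A call with a number of a shift or a turn outside -1 to 1 is refused whole. A call with a gripper value outside its range is refused whole. The fingers move at their own pace and stop on an object; FORCE is the grip in N (left out, the last holds). Time passes only in rows, so rows that repeat a pose let the fingers close. It gives the time, the measured TCP pose, the force, the opening and the grip force at its end, in the units of the state.
- r.sense(): the state, without advancing time (a new reading comes with each control period).
- r.camera(name): name is "side" or "top"; returns a dict with "color" (400x640x3 uint8, red, green, blue), "vfov" (degrees; the focal length in pixels is half the picture's height over the tangent of half this angle, whatever the lens; pixels are square), "cx", "cy" (the principal point, pixels), "extrinsics" (4x4, takes a point from world to camera coordinates). Camera axes: x right, y up, looking along -z (the intrinsics and any distortion apply to the point x, -y, -z); pixel columns grow to the right and rows downward; lengths in m; the calibration is good to about 2 mm. A picture is of the moment at which its call begins. There is no depth.
- r.hand_in(): hands the job in; it is judged then, once.
Trained networks look in the newest picture that a camera, given by its name, has taken for a name from the list of things; names that differ only in an ending like _2 or _b are one class to them, and where a whole thing is asked for, a point or a joint stands for the part that bears it (a point fixed in the world has none). Each returns a list of dicts, best first, with "p" (0 to 1); they miss things now and then, are a little off and sometimes report something else, mostly with a low value. They report only what shows in the picture. A call takes as long as a camera call. They do not tell look-alikes from the thing itself.
- r.masks_of(camera, thing): "pixels" (400x640 bool, what is visible of it) and "bbox" ([left, top, width, height] in pixels, round what is visible of it).
The state is a dict: "t": time; "joint_pos": joint angles; "joint_velocities": joint speeds; "effort": joint torques, N m; "tcp_pos": TCP position; "orientation": TCP orientation; "contact_force": force on the tool from outside, world axes, zero at the start; "wrist_torque": the same for the moment, N m; "opening": opening from 0.0 (shut) to 1.0 (fully open); "gripper_force": force on a finger pad.
Only numpy, scipy, OpenCV 4.12 (cv2) and the standard library are available. Lean on these libraries where they do the work, as an engineer would, in place of code of your own. Each camera call takes 0.05 s, during which the arm holds its last target. There are 200 camera calls.

## Working session

There is one attempt and no reset: what is moved stays moved. The work goes in short steps, Python scripts to look and compute and a shell command to move; the robot and the scene stay as the last step left them, time stands still between calls to the robot, and variables do not carry over. Pictures are saved under pics/ and viewed, at most 10 in all, crops included, and the job is handed in when it is done.

```bash
mkdir -p pics
python3 - <<'E'
from station import r
import cv2,numpy as np
s=r.sense(); print({k:np.round(v,3).tolist() for k,v in s.items()})
for c in("top","side"):
    d=r.camera(c); cv2.imwrite(f"pics/{c}0.png",d["color"][...,::-1])
    print(c,{k:(np.round(v,4).tolist()) for k,v in d.items() if k!="color"})
    for n in("top_power","top_paper","top_stop","top_black","top_colour","lid","printer"):
        for m in r.masks_of(c,n)[:3]:
            ys,xs=np.nonzero(m["pixels"]); print(n,round(m["p"],2),m["bbox"],xs.mean().round(1),ys.mean().round(1))
E
```

```text
{'t': 0.0, 'joint_pos': [1.154, 0.32, 1.566, 0.0, 1.257, -0.02], 'joint_velocities': [-0.0, 0.0, -0.002, -0.0, 0.001, -0.001], 'effort': [0.0, -41.552, -23.416, -0.0, 0.008, -0.0], 'tcp_pos': [0.222, 0.53, 0.23], 'orientation': [-0.619, -3.08, 0.003], 'contact_force': [0.253, 0.236, 0.347], 'wrist_torque': [0.021, -0.003, 0.003], 'gripper_force': 0.0, 'opening': 0.998}
top {'vfov': 50.3972, 'cx': 319.0152, 'cy': 203.07, 'extrinsics': [[0.0274, -0.9996, 0.0019, -0.0017], [0.984, 0.0273, 0.176, -0.4889], [-0.176, -0.003, 0.9844, -1.1413], [0.0, 0.0, 0.0, 1.0]]}
top_power 0.56 [272.4, 130.3, 7.7, 5.7] 275.4 133.0
top_power 0.28 [263.9, 180.2, 8.6, 8.7] 268.0 184.9
top_stop 0.42 [433.3, 167.5, 38.3, 37.0] 452.2 187.8
top_black 0.55 [269.1, 168.1, 5.3, 4.4] 270.0 171.8
top_colour 0.59 [262.0, 179.9, 12.9, 9.8] 268.0 184.9
lid 0.67 [282.6, 96.5, 145.5, 109.8] 357.3 150.5
printer 0.68 [250.2, 93.2, 178.0, 134.8] 340.2 160.5
side {'vfov': 54.4674, 'cx': 319.3529, 'cy': 202.7908, 'extrinsics': [[1.0, 0.0019, 0.0068, -0.4954], [-0.0064, 0.6443, 0.7648, -0.102], [-0.0029, -0.7648, 0.6443, -1.0614], [0.0, 0.0, 0.0, 1.0]]}
top_paper 0.38 [300.0, 141.3, 140.6, 144.3] 368.9 214.0
lid 0.76 [302.2, 139.1, 135.5, 147.9] 368.8 213.8
lid 0.34 [377.1, 155.9, 22.0, 7.1] 387.0 158.2
printer 0.96 [288.8, 139.0, 152.6, 186.0] 363.0 240.2
```

Run:
```python
import cv2
a=cv2.imread("pics/top0.png");b=cv2.imread("pics/side0.png")
cv2.imwrite("pics/both.png",cv2.resize(cv2.vconcat([a[60:260,190:590],b[110:360,190:590]]),None,fx=1.33,fy=1.33))
cv2.imwrite("pics/crop.png",cv2.resize(a[85:235,235:435],None,fx=4,fy=4,interpolation=cv2.INTER_CUBIC))
```

```text
(no output)
```

View pics/both.png

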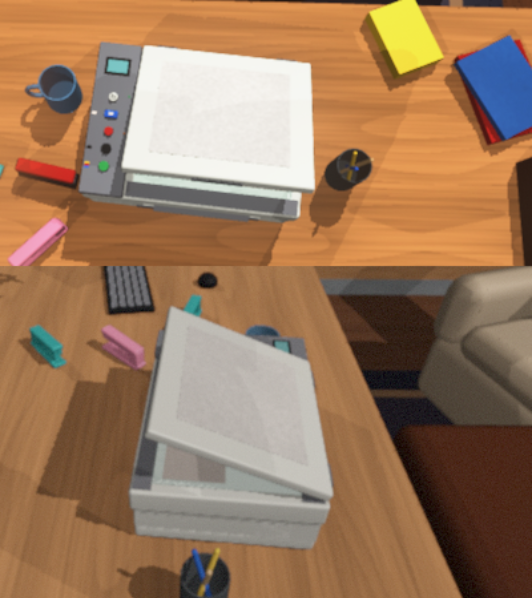

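View pics/crop.png

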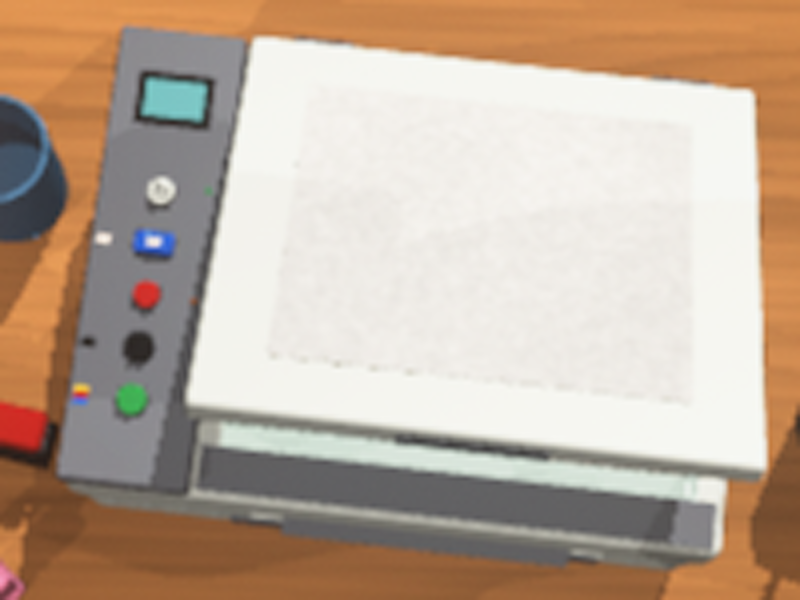

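The top view shows the keys, at full-picture pixels: white (275,132), blue (273,146), red (271,158), black (270,172) and green (268,185). The lid's front corners are near (282,186) and (426,202), and the red stapler sits left of the panel's front. Next I fit the printer pose and the lid angle.

```bash
cat > h.py <<'E'
import numpy as np
from scipy.spatial.transform import Rotation as R
def proj(d,P):
    E=d["extrinsics"];p=np.atleast_2d(P)@E[:3,:3].T+E[:3,3]
    f=200/np.tan(np.radians(d["vfov"])/2)
    return np.c_[d["cx"]+f*p[:,0]/-p[:,2], d["cy"]-f*p[:,1]/-p[:,2]]
def world(q,P):
    c,s=np.cos(q[2]),np.sin(q[2]);P=np.atleast_2d(P)
    return np.c_[q[0]+c*P[:,0]-s*P[:,1],q[1]+s*P[:,0]+c*P[:,1],P[:,2]]
def lidpt(a,l,y,h=.018): return [.15-l*np.cos(a)+h*np.sin(a),y,.132+l*np.sin(a)+h*np.cos(a)]
E
python3 - <<'E'
from h import *
from station import r
from scipy.optimize import least_squares
d=r.camera("top");ds=r.camera("side")
K=np.array([[x,.1725,.152] for x in(.04,.005,-.03,-.065,-.1)])
px=np.array([[161,190],[154,243],[146,294],[139,348],[131,400]])
lp=np.array([[190,404],[766,467]])  # lid front corners
u=lambda p:(np.array(p)+.5)/4-.5+[235,85]
C=lambda a:[lidpt(a,.3,.127),lidpt(a,.3,-.209)]
# side view: far-left top corner, near-left corner of lid
ls=np.array([[170,308],[148,432]])
us=(ls-[0,266])/1.33+[190,150-40+0]
print(us)
f=lambda q:np.r_[(proj(d,world(q,K))-u(px)).ravel(),(proj(d,world(q,C(q[3])))-u(lp)).ravel()]
s=least_squares(f,[.55,.0,0,.45]);print(s.x.round(4),s.fun.round(2))
q=s.x;np.save("q.npy",q)
print("side corners pred",proj(ds,world(q,C(q[3]))))
print("keys",world(q,K).round(4)); print("edge",world(q,C(q[3])).round(3), world(q,C(0)).round(3))
S=r.sense();M=R.from_rotvec(S["orientation"]).as_matrix();print(M.round(3),S["t"])
E
```

```text
[[317.81954887 141.57894737]
 [301.27819549 234.81203008]]
[ 0.5999 -0.0365 -0.0791  0.3728] [-0.26  0.15 -0.2  -0.27  0.1  -0.04  0.13 -0.42  0.38 -0.15 -1.33  0.46
  1.19  0.11]
side corners pred [[316.95471884 140.30081431]
 [301.34766642 234.87414304]]
keys [[0.6534 0.1323 0.152 ]
 [0.6185 0.135  0.152 ]
 [0.5836 0.1378 0.152 ]
 [0.5487 0.1406 0.152 ]
 [0.5138 0.1433 0.152 ]]
edge [[ 0.487  0.1    0.258]
 [ 0.461 -0.235  0.258]] [[ 0.46   0.102  0.15 ]
 [ 0.434 -0.233  0.15 ]]
[[-0.922  0.386  0.   ]
 [ 0.386  0.922  0.   ]
 [-0.     0.    -1.   ]] 0.9
```

```bash
cat >> h.py <<'E'
def delta(S,tgt,yaw_x):
    """shift (tool axes, m) and turn (units of 90 deg) to tool-down pose with tool x at yaw_x"""
    M=R.from_rotvec(S["orientation"]);t=M.inv().apply(np.array(tgt)-S["tcp_pos"])
    x=np.array([np.cos(yaw_x),np.sin(yaw_x),0]);z=np.array([0,0,-1.]);W=R.from_matrix(np.c_[x,np.cross(z,x),z])
    print("travel",t.round(4),"dr",((M.inv()*W).as_rotvec()/(np.pi/2)).round(4))
E
python3 -m pendant '{"travel":[[0,0,-0.1],[0,0,-0.1],[-0.48,-0.436,-0.1],[-0.48,-0.436,-0.1],[-0.48,-0.436,-0.1],[-0.48,-0.436,-0.1],[-0.48,-0.436,-0.1],[-0.48,-0.436,-0.1]],"dr":[[0,0,0],[0,0,0],[0,0,-0.2],[0,0,-0.2],[0,0,-0.2],[0,0,-0.2],[0,0,-0.2],[0,0,-0.2]],"grip":[-1,-1,-1,-1,-1,-1,-1,-1]}' 30
python3 - <<'E'
from h import *
from station import r
q=np.load("q.npy");S=r.sense();t=world(q,[-.10,-.03,.3])[0];print(t);delta(S,t,q[2]+np.pi)
E
```

```text
t: 1.57
tcp_pos: [0.3278, 0.303, 0.3213]
orientation: [0.128, 3.138, 0.001]
contact_force: [1.1, 0.4, 0.2]
opening: 0.001
gripper_force: 0.0
[ 0.49779677 -0.05853763  0.3       ]
travel [-0.199  -0.3464  0.0213] dr [ 0.0003  0.0004 -0.0017]
```

```bash
python3 -m pendant '{"travel":[[-0.199,-0.346,0.02],[-0.199,-0.346,0.02],[-0.199,-0.346,0.02],[-0.199,-0.346,0.02],[-0.199,-0.346,0.02],[-0.199,-0.346,0.02],[-0.199,-0.346,0.02],[-0.199,-0.346,0.02]],"dr":[[0,0,0],[0,0,0],[0,0,0],[0,0,0],[0,0,0],[0,0,0],[0,0,0],[0,0,0]],"grip":[-1,-1,-1,-1,-1,-1,-1,-1]}'
python3 - <<'E'
from h import *
from station import r
q=np.load("q.npy");S=r.sense();t=world(q,[-.10,-.03,.27])[0];delta(S,t,q[2]+np.pi)
E
```

```text
t: 2.23
tcp_pos: [0.4695, 0.0014, 0.3046]
orientation: [0.13, 3.138, 0.0]
contact_force: [0.2, 0.7, -0.6]
opening: 0.002
gripper_force: 0.0
travel [-0.0332 -0.0574  0.0346] dr [ 0.0002  0.0006 -0.0025]
```

```bash
python3 -m pendant '{"travel":[[-0.033,-0.057,0.015],[-0.033,-0.057,0.025],[-0.033,-0.057,0.035],[-0.033,-0.057,0.04],[-0.033,-0.057,0.045],[-0.033,-0.057,0.05],[-0.033,-0.057,0.055],[-0.033,-0.057,0.06]],"dr":[[0,0,0],[0,0,0],[0,0,0],[0,0,0],[0,0,0],[0,0,0],[0,0,0],[0,0,0]],"grip":[-1,-1,-1,-1,-1,-1,-1,-1]}'
```

```text
t: 2.9
tcp_pos: [0.4972, -0.055, 0.2449]
orientation: [0.127, 3.137, 0.0]
contact_force: [-0.7, 0.8, 2.2]
opening: -0.003
gripper_force: 1.1
```

```bash
python3 -m pendant '{"travel":[[0,0,0.006],[0,0,0.012],[0,0,0.018],[0,0,0.024],[0,0,0.03],[0,0,0.036],[0,0,0.042],[0,0,0.048]],"dr":[[0,0,0],[0,0,0],[0,0,0],[0,0,0],[0,0,0],[0,0,0],[0,0,0],[0,0,0]],"grip":[-1,-1,-1,-1,-1,-1,-1,-1]}'
```

```text
t: 3.57
tcp_pos: [0.4972, -0.0561, 0.1956]
orientation: [-0.13, -3.139, -0.0]
contact_force: [-1.6, -0.2, 1.6]
opening: 0.001
gripper_force: 1.1
```

```bash
python3 -m pendant '{"travel":[[0,0,0.006],[0,0,0.012],[0,0,0.018],[0,0,0.024],[0,0,0.03],[0,0,0.036],[0,0,0.04],[0,0,0.042]],"dr":[[0,0,0],[0,0,0],[0,0,0],[0,0,0],[0,0,0],[0,0,0],[0,0,0],[0,0,0]],"grip":[-1,-1,-1,-1,-1,-1,-1,-1]}'
```

```text
t: 4.23
tcp_pos: [0.4969, -0.056, 0.1535]
orientation: [-0.13, -3.138, -0.0]
contact_force: [-1.4, 0.6, 2.2]
opening: -0.0
gripper_force: 1.0
```

```bash
python3 -m pendant '{"travel":[[0,0,0.001],[0,0,0.002],[0,0,0.003],[0,0,0.003]],"dr":[[0,0,0],[0,0,0],[0,0,0],[0,0,0]],"grip":[-1,-1,-1,-1]}'
```

```text
t: 4.57
tcp_pos: [0.4975, -0.056, 0.1514]
orientation: [0.13, 3.138, 0.0]
contact_force: [-0.1, -0.5, -0.3]
opening: 0.003
gripper_force: 0.0
```

```bash
python3 -m pendant '{"travel":[[0,0,0.001],[0,0,0.0015],[0,0,0.002],[0,0,0.002]],"dr":[[0,0,0],[0,0,0],[0,0,0],[0,0,0]],"grip":[-1,-1,-1,-1]}'
```

```text
t: 4.9
tcp_pos: [0.4977, -0.056, 0.15]
orientation: [0.13, 3.138, 0.0]
contact_force: [-1.4, -0.2, 5.4]
opening: -0.001
gripper_force: 2.5
```

```bash
python3 -m pendant '{"travel":[[0,0,0.001],[0,0,0.001],[0,0,0.001]],"dr":[[0,0,0],[0,0,0],[0,0,0]],"grip":[-1,-1,-1]}'
python3 -m pendant '{"travel":[[0,0,-0.02],[0,0,-0.045],[0,0,-0.045]],"dr":[[0,0,0],[0,0,0],[0,0,0]],"grip":[-1,-1,-1]}'
python3 - <<'E'
from h import *
from station import r
import cv2
q=np.load("q.npy");S=r.sense();t=world(q,[.04,.1725,.18])[0];delta(S,t,q[2]+np.pi)
im=[r.camera(c)["color"][...,::-1] for c in("top","side")]
cv2.imwrite("pics/shut.png",cv2.resize(cv2.vconcat([im[0][85:235,235:435],im[1][130:330,260:460]]),None,fx=1.7,fy=1.7))
ds=r.camera("side");print(proj(ds,world(q,[lidpt(0,.3,.127),lidpt(0,.3,-.209)])))
E
```

```text
t: 5.15
tcp_pos: [0.4977, -0.056, 0.15]
orientation: [0.13, 3.137, -0.0]
contact_force: [-3.7, 1.2, 10.6]
opening: 0.001
gripper_force: 5.5
t: 5.4
tcp_pos: [0.5003, -0.0564, 0.1975]
orientation: [0.129, 3.129, -0.001]
contact_force: [1.1, 0.2, 0.9]
opening: -0.001
gripper_force: 0.0
travel [-0.1368  0.2007  0.0187] dr [-0.0003  0.0061 -0.0023]
[[306.76868656 174.73191591]
 [289.2583256  271.96141143]]
```

View pics/shut.png

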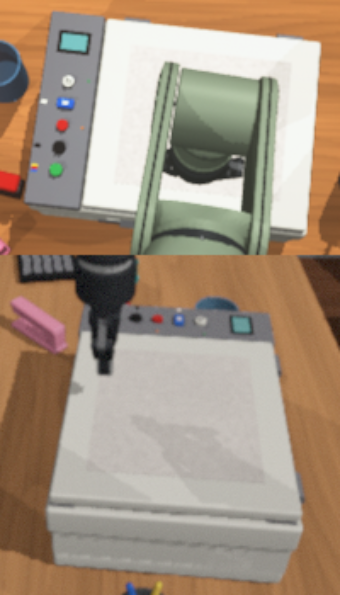

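The lid is flat in both views, and it met a hard stop at z = 0.150. In the side part of the picture the keys sit at about red (157,319), blue (179,320) and white (201,321). I'm now moving over the white key and checking the side projection of the keys.

```bash
python3 -m pendant '{"travel":[[-0.137,0.2,0.019],[-0.137,0.2,0.019],[-0.137,0.2,0.019],[-0.137,0.2,0.019],[-0.137,0.2,0.019],[-0.137,0.2,0.019],[-0.137,0.2,0.019],[-0.137,0.2,0.019]],"dr":[[0,0,0],[0,0,0],[0,0,0],[0,0,0],[0,0,0],[0,0,0],[0,0,0],[0,0,0]],"grip":[-1,-1,-1,-1,-1,-1,-1,-1]}'
python3 - <<'E'
from h import *
from station import r
import cv2
q=np.load("q.npy");S=r.sense();t=world(q,[.04,.1725,.156])[0];print(t);delta(S,t,q[2]+np.pi)
d=r.camera("side");p=proj(d,world(q,[[x,.1725,.152] for x in(.04,.005,-.03,-.065,-.1)]));print(p.round(1))
print(((p-[260,130])*1.7+[0,255]).round(0))
cv2.imwrite("pics/w.png",cv2.resize(cv2.vconcat([r.camera("top")["color"][85:235,235:385,::-1],d["color"][100:250,300:450,::-1]]),None,fx=2,fy=2))
E
```

```text
t: 6.22
tcp_pos: [0.6501, 0.1333, 0.1716]
orientation: [-0.126, -3.135, 0.002]
contact_force: [-0.1, -0.7, 0.0]
opening: -0.004
gripper_force: 0.0
[0.65336201 0.13226516 0.156     ]
travel [-0.0034 -0.0008  0.0156] dr [-0.0007 -0.0024 -0.0007]
[[377.4 168.1]
 [364.6 167.4]
 [351.8 166.8]
 [339.1 166.1]
 [326.5 165.5]]
[[200. 320.]
 [178. 319.]
 [156. 318.]
 [135. 316.]
 [113. 315.]]
```

View pics/w.png

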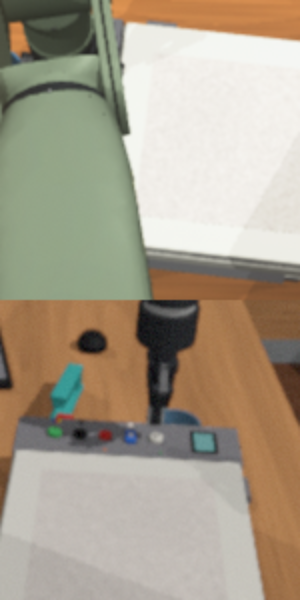

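```bash
python3 -m pendant '{"travel":[[-0.003,-0.001,0.006],[-0.003,-0.001,0.014],[-0.003,-0.001,0.018],[-0.003,-0.001,0.02],[-0.003,-0.001,0.022],[-0.003,-0.001,0.022]],"dr":[[0,0,0],[0,0,0],[0,0,0],[0,0,0],[0,0,0],[0,0,0]],"grip":[-1,-1,-1,-1,-1,-1]}'
```

```text
t: 6.82
tcp_pos: [0.6529, 0.1302, 0.1521]
orientation: [-0.13, -3.138, 0.001]
contact_force: [-0.1, -0.6, 0.9]
opening: -0.0
gripper_force: 0.5
```

```bash
python3 -m pendant '{"travel":[[0,0,0.001],[0,0,0.002],[0,0,0.003],[0,0,0.004],[0,0,0.0045],[0,0,0.0045]],"dr":[[0,0,0],[0,0,0],[0,0,0],[0,0,0],[0,0,0],[0,0,0]],"grip":[-1,-1,-1,-1,-1,-1]}'
```

```text
t: 7.32
tcp_pos: [0.6533, 0.1306, 0.1482]
orientation: [0.13, 3.138, -0.0]
contact_force: [-1.3, -2.9, 4.0]
opening: -0.003
gripper_force: 1.9
```

```bash
python3 -m pendant '{"travel":[[0,0,0.0007],[0,0,0.0007]],"dr":[[0,0,0],[0,0,0]],"grip":[-1,-1]}'
python3 -m pendant '{"travel":[[0,0,-0.008],[0,0,-0.023],[0,0,-0.023],[0,0,-0.023]],"dr":[[0,0,0],[0,0,0],[0,0,0],[0,0,0]],"grip":[-1,-1,-1,-1]}'
python3 - <<'E'
from h import *
from station import r
q=np.load("q.npy");S=r.sense();t=world(q,[.005,.1725,.17])[0];print(t);delta(S,t,q[2]+np.pi)
E
```

```text
t: 7.48
tcp_pos: [0.6533, 0.1306, 0.148]
orientation: [0.13, 3.138, -0.0]
contact_force: [-2.9, -1.7, 6.4]
opening: 0.001
gripper_force: 3.1
t: 7.82
tcp_pos: [0.6537, 0.1311, 0.1707]
orientation: [0.13, 3.137, 0.002]
contact_force: [-0.7, 0.3, -0.7]
opening: 0.001
gripper_force: 0.0
[0.61847147 0.13503113 0.17      ]
travel [0.0355 0.001  0.0007] dr [ 0.0007  0.0011 -0.0022]
```

```bash
python3 -m pendant '{"travel":[[0.018,0.001,0],[0.0355,0.001,0],[0.0355,0.001,0],[0.0355,0.001,0.01],[0.0355,0.001,0.018],[0.0355,0.001,0.018]],"dr":[[0,0,0],[0,0,0],[0,0,0],[0,0,0],[0,0,0],[0,0,0]],"grip":[-1,-1,-1,-1,-1,-1]}'
```

```text
t: 8.32
tcp_pos: [0.6181, 0.1347, 0.1498]
orientation: [-0.13, -3.137, 0.0]
contact_force: [-0.3, 0.3, 2.3]
opening: -0.003
gripper_force: 1.3
```

```bash
python3 -m pendant '{"travel":[[0,0,0.001],[0,0,0.002],[0,0,0.003],[0,0,0.003]],"dr":[[0,0,0],[0,0,0],[0,0,0],[0,0,0]],"grip":[-1,-1,-1,-1]}'
python3 -m pendant '{"travel":[[0,0,-0.008],[0,0,-0.023],[0,0,-0.023],[0,0,-0.023]],"dr":[[0,0,0],[0,0,0],[0,0,0],[0,0,0]],"grip":[-1,-1,-1,-1]}'
python3 - <<'E'
from h import *
from station import r
q=np.load("q.npy");S=r.sense();t=world(q,[-.1,.1725,.17])[0];print(t);delta(S,t,q[2]+np.pi)
E
```

```text
t: 8.65
tcp_pos: [0.6181, 0.1347, 0.1493]
orientation: [0.13, 3.139, 0.0]
contact_force: [-0.9, -1.2, 2.9]
opening: 0.002
gripper_force: 1.5
t: 8.98
tcp_pos: [0.6186, 0.1347, 0.1731]
orientation: [0.13, 3.137, 0.001]
contact_force: [0.1, -0.1, -0.6]
opening: 0.003
gripper_force: 0.0
[0.51379987 0.14332903 0.17      ]
travel [ 0.1051 -0.      0.0029] dr [ 0.0004  0.0015 -0.0023]
```

Run:
```python
from station import r
import numpy as np
z=[]
for i in range(12): r.camera("side");s=r.sense();z.append([*s["tcp_pos"],*s["contact_force"],s["gripper_force"]])
z=np.array(z);print(z[:,2].round(5));print(z[2:].std(0).round(5))
```

```text
[0.17222 0.17167 0.17143 0.17138 0.17139 0.17148 0.17158 0.17172 0.17183
 0.17194 0.172   0.17208]
[1.6000e-04 5.0000e-05 2.5000e-04 4.3284e-01 2.8262e-01 6.2331e-01
 0.0000e+00]
```

The paper key's travel reads about 2.7 mm, against a threshold of 2.5. I'll look for evidence in the scene, such as a change in the display or LEDs.

Run:
```python
from station import r
import cv2
s=r.camera("side")["color"][...,::-1];o=cv2.imread("pics/side0.png")
f=lambda a:cv2.resize(a[150:190,310:420],None,fx=6,fy=6,interpolation=cv2.INTER_CUBIC)
cv2.imwrite("pics/led.png",cv2.vconcat([f(o),f(s)]))
```

```text
(no output)
```

View pics/led.png

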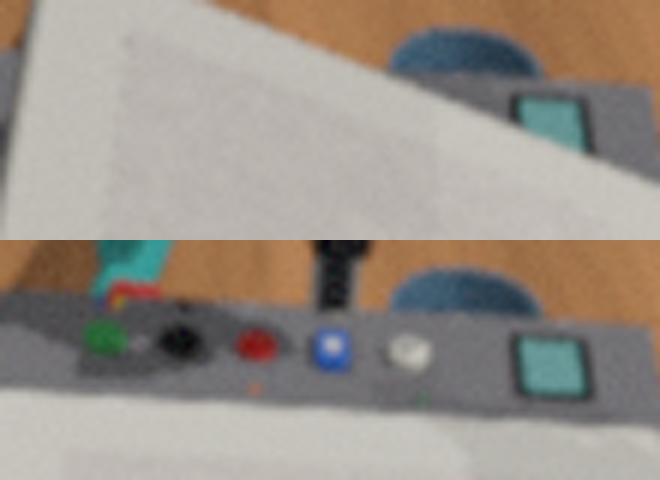

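No indicator changes, so the picture can't settle it. I'll make a light touch on the same key, well under the threshold, to calibrate height against force.

```bash
python3 -m pendant '{"travel":[[0,0,0.007],[0,0,0.013],[0,0,0.0165],[0,0,0.0185],[0,0,0.0195],[0,0,0.02],[0,0,0.0205],[0,0,0.0205]],"dr":[[0,0,0],[0,0,0],[0,0,0],[0,0,0],[0,0,0],[0,0,0],[0,0,0],[0,0,0]],"grip":[-1,-1,-1,-1,-1,-1,-1,-1]}'
python3 - <<'E'
from station import r
import numpy as np
for i in range(10): r.camera("side");s=r.sense();print(np.round(s["tcp_pos"][2]*1000,2),np.round(s["contact_force"][2],2),np.round(s["gripper_force"],3))
E
```

```text
t: 10.3
tcp_pos: [0.6179, 0.1347, 0.1519]
orientation: [0.13, 3.139, 0.0]
contact_force: [-0.4, -0.5, 2.0]
opening: 0.002
gripper_force: 0.6
151.92 2.24 0.598
151.95 0.8 0.592
151.96 0.04 0.598
151.91 1.33 0.609
151.88 1.21 0.621
151.83 0.83 0.634
151.82 0.59 0.644
151.79 0.98 0.654
151.74 0.78 0.661
151.75 0.92 0.668
```

The touch shows zero travel at z = 151.97 mm with very little noise, and pad force against height agrees. The earlier press therefore reached about 2.65 mm, which is over 2.5, so it counts. Next is the green key, pressed deeper.

```bash
python3 -m pendant '{"travel":[[0,0,-0.01],[0,0,-0.03],[0.035,0,-0.03],[0.07,0,-0.03],[0.105,0,-0.03],[0.105,0,-0.03],[0.105,0,-0.03],[0.105,0,-0.03]],"dr":[[0,0,0],[0,0,0],[0,0,0],[0,0,0],[0,0,0],[0,0,0],[0,0,0],[0,0,0]],"grip":[-1,-1,-1,-1,-1,-1,-1,-1]}'
python3 - <<'E'
from h import *
from station import r
q=np.load("q.npy");S=r.sense();t=world(q,[-.1,.1725,.153])[0];print(t);delta(S,t,q[2]+np.pi)
E
```

```text
t: 11.47
tcp_pos: [0.5146, 0.1436, 0.1827]
orientation: [0.129, 3.136, 0.001]
contact_force: [0.9, 1.0, -0.2]
opening: -0.003
gripper_force: 0.0
[0.51379987 0.14332903 0.153     ]
travel [ 0.0008 -0.0004  0.0297] dr [ 0.0006  0.0019 -0.0021]
```

```bash
python3 -m pendant '{"travel":[[0.001,0,0.01],[0.001,0,0.02],[0.001,0,0.026],[0.001,0,0.029],[0.001,0,0.031],[0.001,0,0.032],[0.001,0,0.033],[0.001,0,0.034]],"dr":[[0,0,0],[0,0,0],[0,0,0],[0,0,0],[0,0,0],[0,0,0],[0,0,0],[0,0,0]],"grip":[-1,-1,-1,-1,-1,-1,-1,-1]}'
python3 -m pendant '{"travel":[[0,0,0.001],[0,0,0.002],[0,0,0.002]],"dr":[[0,0,0],[0,0,0],[0,0,0]],"grip":[-1,-1,-1]}'
```

```text
t: 12.13
tcp_pos: [0.512, 0.1431, 0.1479]
orientation: [-0.13, -3.139, 0.001]
contact_force: [-3.2, -2.2, 8.4]
opening: -0.0
gripper_force: 4.6
t: 12.38
tcp_pos: [0.5121, 0.1431, 0.1478]
orientation: [0.13, 3.138, -0.0]
contact_force: [-5.9, -2.2, 14.2]
opening: 0.002
gripper_force: 6.9
```

Green is fully down. Lifting clear for a final check.

```bash
python3 -m pendant '{"travel":[[0,0,-0.015],[0,0,-0.05],[0,0,-0.09],[0,0,-0.12],[0,0,-0.12],[0,0,-0.12],[0,0,-0.12]],"dr":[[0,0,0],[0,0,0],[0,0,0],[0,0,0],[0,0,0],[0,0,0],[0,0,0]],"grip":[-1,-1,-1,-1,-1,-1,-1]}'
python3 - <<'E'
from station import r
import cv2
s=r.camera("side")["color"][...,::-1];cv2.imwrite("pics/end.png",cv2.resize(s[110:360,190:590],None,fx=1.5,fy=1.5))
E
```

```text
t: 12.97
tcp_pos: [0.512, 0.1434, 0.265]
orientation: [-0.13, -3.138, -0.0]
contact_force: [0.1, 0.5, -1.0]
opening: 0.001
gripper_force: 0.0
```

View pics/end.png

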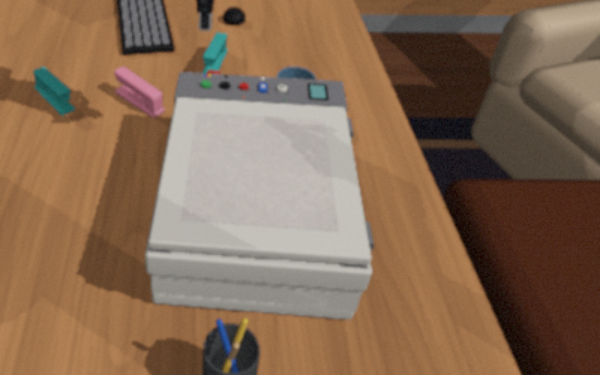

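The lid is flat, with its front edge along row 255. All five keys are up along row 87, the pen pot is where it was at (231,350), and the robot is clear.

```bash
python3 -c "
from station import r
print(r.hand_in())"
```

```text
the job is handed in; nothing more can be done
None
```

I handed the job in at about 13 s: the lid is shut, and white, blue and green were pressed and released in that order. The one uncertainty is blue, which went down only about 2.65 mm by my estimate (2.5 mm counts); I touched it once more very lightly (about 0.2 mm) to check.

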